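# Feed the jig sled under the bench press with the push stick

### The arm

A 6-joint arm with a two-finger parallel gripper is mounted at the origin on the work surface. World frame = base frame: x ahead of the robot, y to its left, z up, the work surface at z = 0. Lengths are in mm, angles in degrees, forces in N, time in s.
With the tool pointing down it reaches from about 350 to 850 mm from the base axis. Payload 8.1 kg.
Tool frame: the origin (TCP) lies between the finger pads; the fingertips stand 22 mm ahead of it and the grasp point (between the pads) lies 3 mm ahead of it; z points along the fingers, y is the line along which they close (so a half turn about z gives the same grasp; the last joint's range is limited). The gripper opens to 85 mm and grips with 20 to 120 N. Pads are 22 mm wide; open, the fingers measure 114 mm over their backs; the gripper's body (76 mm by 85 mm) begins 54 mm behind the grasp point. The pads swing forward as they close: fully open they stand 13 mm farther back than shut.
Start: joints at [-79.492, 7.471, 85.268, -0, 87.261, -4.893], TCP at [159.365, -578.453, 228.292] pointing down, gripper open.
Joint ranges: [-169.43, 169.43], [-51.17, 129.36], [1.28, 143.12], [-76.62, 256.62], [0, 156.53], [-152.29, 152.29]. Speed limits (degrees/s): [136.94, 136.94, 159.86, 180, 180, 180].

### API

Orientations are given as [roll, pitch, yaw] about the fixed x, y, z axes, in that order (R = Rz(yaw) Ry(pitch) Rx(roll)).
In Python, from bench import sense, snapshot, calibration, hand_in gives the robot as it stands.
- The arm moves only by the shell command python3 -m crank 'ROWS' [FORCE]. ROWS is JSON, a list of rows, each a list of 5 numbers: the shift along the tool's x, y, z in cm, then the turn about the tool's z in rad, then the finger opening in cm, from 0 to 8.54. A call has 1 to 20 rows; each row is the pose to reach, as a shift and turn from the pose commanded when the call began, along the tool's axes at that moment; what a row does not reach only later rows make up. A row lasts 1/10 s, in which the tool goes at most 50 mm and 8.59 degrees, less where a joint would pass 70% of its speed; a pose out of reach is approached as far as the arm can. A call with a gripper value outside its range is refused whole. The fingers move at their own pace and stop on an object; FORCE is the grip in N (left out, the last holds). Time passes only in rows, so rows that repeat a pose let the fingers close. It gives the time, the measured TCP pose, the force, the opening and the grip force at its end, in the units of the state.
- sense(): the state, without advancing time (a new reading comes with each control period).
- snapshot(name): name is "scene" or "top"; returns (picture, depth): 400x640x3 uint8, red, green, blue; 400x640 float32, mm along the optical axis (not along the pixel's ray), 0 where there is no reading.
- calibration(name): a dict with "fovy" (degrees; the focal length in pixels is half the picture's height over the tangent of half this angle, whatever the lens; pixels are square), "cx", "cy" (the principal point, pixels), "rvec" (rotation vector, rad) and "tvec" (3), from world to camera coordinates, as OpenCV has them. Camera axes: x right, y down, z forward; pixel columns grow to the right and rows downward; lengths in mm; the calibration is good to about 2 mm. A picture is of the moment at which its call begins. calibration takes no time and is no camera call.
- hand_in(): hands the job in; it is judged then, once.
The state is a dict: "time": time; "joint_pos": joint angles; "qd": joint speeds; "joint_efforts": joint torques, N m; "tool_pos": TCP position; "tcp_rot": TCP orientation; "ft_force": force on the tool from outside, world axes, zero at the start; "wrist_torque": the same for the moment, N m; "finger_gap": finger opening in mm; "grip_force": force on a finger pad.
Only numpy, scipy, OpenCV 4.12 (cv2) and the standard library are available. Lean on these libraries where they do the work, as an engineer would, in place of code of your own. Each camera call takes 0.05 s, during which the arm holds its last target. There are 200 camera calls.

### The job

Take the wooden push stick by its upright fin and, with it alone, press the plywood sled sideways against the fence of the bench press's bed, then feed it along the fence, gently but kept pressed against it all the way past the sprung roller, until it is fully home against the end stop and the roller has sprung out again behind it. Then lay the push stick down flat on the bench, off the bed. Keep the gripper off the sled, never force anything hard (stay below 16 N), and leave the other things on the bench alone.

Things in the scene. Friction and masses are not known exactly. Their poses are not given: they have to be found in the camera images.
- bed: Fixed aluminium bed plate, 350 x 125 x 12 mm, of a small orange-red bench press. x is the feed direction (from the open end to the press), y points across to the fence, z up. Origin on the plate's underside, in line with the fence's face (so that face is the plane y = 0). The plate spans x -150 to +200, y -85 to +40 mm; its top is at z = 12 mm. The press's column stands beyond the stop.
- fence: Fixed steel fence rail on the bed, 260 mm long (bed x -150 to +110), 16 mm thick, top 37 mm above the bed's underside (25 mm above the plate). Its frame is the same as the bed's: guiding face at y = 0, facing -y. It does not give.
- stop: Fixed dark steel end stop across the end of the track, 16 x 50 x 25 mm; its frame is the same as the bed's: stopping face at x = 110 mm, facing back along -x. It does not give.
- seat (a point): Where the sled's origin lies when fully home: bed x 65, y -25, z 12 mm (plate top). Axes as the bed's. The press's head overhangs it: head over bed x 52 to 190 mm, at z 172 and up, the ram ending at z = 100 mm.
- roller (a joint): Sprung upright roller, 24 mm diameter, axis at bed x = 8 mm, standing 4 mm proud of the fence's face. 0 = sprung out; 0.004 (m) = pushed flush by the sled. Turns freely; its spring pushes with 4 N when out, 8 N when flush, and so tries to push the sled off the fence. With the sled home, it has sprung out behind the sled's tail, with about 3 mm of play.
- sled: Plywood jig sled: block 90 long (x) x 50 wide (y) x 30 mm high, with a black ring (42 mm across) and a steel knob on top (50 mm in all), 0.2 to 0.45 kg. Origin at the centre of its underside. +x leads to the stop; the +y side, its leading corner chamfered 8 mm, goes on the fence. Starts on the plate near the open end, skewed up to 0.1 rad, 13 to 20 mm off the fence.
- sled_front (a point): Point on the sled's fence side, 35 mm ahead of its centre, 15 mm above its underside.
- sled_rear (a point): Point on the sled's fence side, 35 mm behind its centre, 15 mm above its underside.
- stick: Wooden push stick, 0.14 kg, standing on its sole on the bench. Origin on its underside below the middle of its fin; x forward to the pushing end, z up. Bar y -11 to +11, 20 mm high, from x -50 to its heel face at x = +70. Upright fin to hold it by: 56 mm long (x -28 to +28), 22 mm thick (y), top at z = 68 mm. See notch for its lip.
- notch (a point): Inner corner of the push stick's L-shaped notch: stick x 70, y -11, z 10 mm, axes as the stick's. A lip (y -21 to -11, 20 mm high) on the bar's -y side runs on past the heel to x = +130. The heel pushes the sled's tail, the lip the sled's side away from the fence.
- bin: Bystander, to be left alone: blue open parts bin, 120 x 100 x 60 mm. Origin at the centre of its underside.
- ring_a: Bystander, to be left alone: black ring, 68 mm outside, 12 mm high. Origin at the centre of its underside.
- ring_b: Bystander, to be left alone: black ring, 60 mm outside, 18 mm high. Origin at the centre of its underside.
- driver: Bystander, to be left alone: screwdriver lying down; origin under its middle.
- carton: Bystander, to be left alone: closed cardboard carton, 100 x 130 x 60 mm. Origin at the centre of its underside.
- tape: Bystander, to be left alone: roll of brown tape lying flat, 90 mm outside, 25 mm high. Origin at the centre of its underside.
- jar: Bystander, to be left alone: amber glass jar, 60 mm across, 80 mm high. Origin at the centre of its underside.
Not all that is in view belongs to the job. Leave any red look-alike of the sled alone.

How it is judged:
By the outcome, as a careful person would: the job done as asked, in the order asked, and still so for the second after the job is handed in, with the robot touching nothing.
It also fails if it takes over 72 s, if anything falls off the work surface, if the arm or the gripper's body presses on something with over 40 N, if the wrist force passes 120 N, or if a joint passes its speed limit or range.

## Working session

There is one attempt and no reset: what is moved stays moved. The work goes in short steps, Python scripts to look and compute and a shell command to move; the robot and the scene stay as the last step left them, time stands still between calls to the robot, and variables do not carry over. Pictures are saved under pics/ and viewed, at most 12 in all, crops included, and the job is handed in when it is done.

```bash
mkdir -p pics; ls; cat > h.py <<'E'
import numpy as np, cv2
from bench import sense, snapshot, calibration
def cam(n):
    c=calibration(n); f=200/np.tan(np.radians(c["fovy"])/2)
    R=cv2.Rodrigues(np.array(c["rvec"],float))[0]; t=np.array(c["tvec"],float)
    return f,c["cx"],c["cy"],R,t
def ray(n,u,v,z):
    f,cx,cy,R,t=cam(n); d=R.T@np.array([(u-cx)/f,(v-cy)/f,1]); o=-R.T@t
    return o+d*(z-o[2])/d[2]
def pts(n,D):
    f,cx,cy,R,t=cam(n); v,u=np.mgrid[0:D.shape[0],0:D.shape[1]]
    P=np.stack([(u-cx)/f*D,(v-cy)/f*D,D],-1); return (P-t)@R
E
python3 - <<'E'
from h import *
for n in("scene","top"):
    p,d=snapshot(n); np.savez(f"{n}0.npz",p=p,d=d); cv2.imwrite(f"pics/{n}0.png",p[:,:,::-1]); print(calibration(n), -cam(n)[3].T@cam(n)[4])
print(sense())
E
```

```text
pics
{'fovy': 52.84887682812975, 'cx': 324.2035330007757, 'cy': 207.02829958009588, 'rvec': array([ 1.19956043,  2.23285697, -1.03069223]), 'tvec': array([ 328.20975747, -254.54260417, 1613.37568032])} [1347.964341    490.02474908  847.5627108 ]
{'fovy': 57.02655958822339, 'cx': 323.4678780327088, 'cy': 197.67876094481363, 'rvec': array([ 2.08045377, -2.14409651,  0.22695331]), 'tvec': array([-16.92368631, 577.56542448, 934.12845598])} [ 369.48265571  -27.14158196 1034.02616245]
{'time': 0.1, 'joint_pos': array([-7.94913827e+01,  7.51179897e+00,  8.53223192e+01,  3.88338890e-04,
        8.72622710e+01, -4.89286095e+00]), 'qd': array([-0.11185095, -0.06823968, -0.18313919, -0.01924175, -0.02840239,
        0.0584474 ]), 'joint_efforts': array([ 1.20329729e-03, -5.70952570e+01, -5.01940978e+01, -1.92695234e-04,
        8.09948804e-03, -4.66503423e-05]), 'tool_pos': array([ 159.28333908, -577.95426735,  227.34563464]), 'tcp_rot': array([-1.79903995e+02, -8.60774928e-03,  1.54014522e+01]), 'ft_force': array([-0.79365546,  0.17962655, -0.15930352]), 'wrist_torque': array([ 0.00090658,  0.01076674, -0.04667493]), 'grip_force': 0.0, 'finger_gap': 85.57829388664081}
```

View pics/scene0.png

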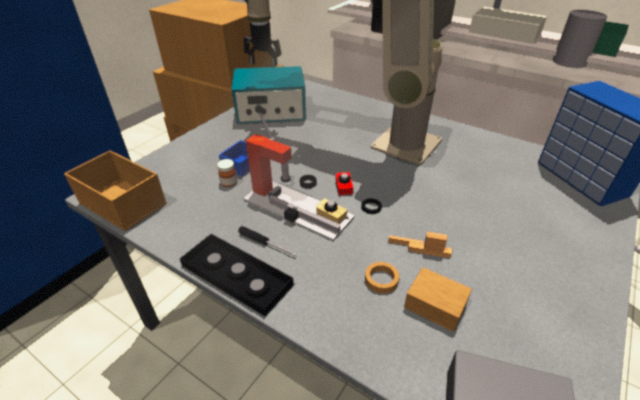

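View pics/top0.png

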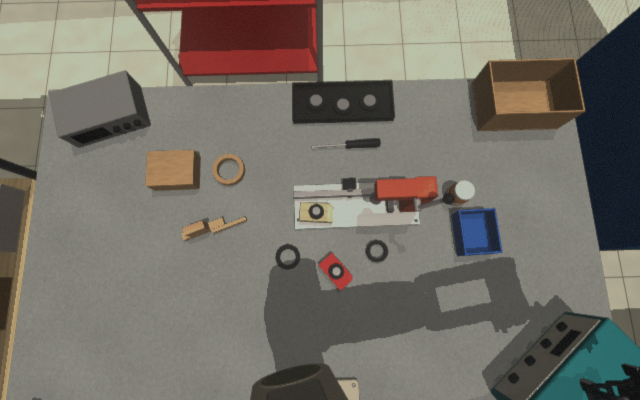

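Scene view: press and bed at about (295,205), stick at (425,243). Top view: candidates for the sled are the plywood block with a ring and knob at (317,212), lying on the plate, and a red block at (336,271), off the bed. The plywood one fits the description. The stick is at (212,228), lip to the right. I'll confirm both in an enlarged crop.

```bash
python3 - <<'E'
from h import *
z=np.load("top0.npz"); p=z["p"]; d=z["d"]
a=cv2.resize(p[170:250,285:445],None,fx=5,fy=5,interpolation=cv2.INTER_CUBIC)[:,:800]
b=cv2.resize(p[205:245,170:255],None,fx=5,fy=5,interpolation=cv2.INTER_CUBIC)
c=np.zeros((600,800,3),np.uint8); c[:400]=a; c[400:600,:425]=b
cv2.imwrite("pics/crop0.png",c[:,:,::-1])
P=pts("top",d)
for (u,v) in [(190,232),(202,228),(195,229),(215,225),(235,221),(302,212),(328,212),(300,222),(350,215),(310,195),(400,190),(100,250),(336,230)]: print(u,v,P[v,u].round(1))
E
```

```text
190 232 [493.5 319.3  68.2]
202 228 [502.9 287.5  70.3]
195 229 [500.8 305.8  70.1]
215 225 [517.1 268.1  20.3]
235 221 [526.  212.1  24.1]
302 212 [542.1  25.2  44.8]
328 212 [539.6 -45.5  47.1]
300 222 [519.8  33.2  10.5]
350 215 [ 535.  -107.6   13.5]
310 195 [590.1   2.5  39.2]
400 190 [ 557.3 -209.2  212.1]
100 250 [459.2 589.8   3.6]
336 230 [495.2 -67.1   3.3]
```

View pics/crop0.png

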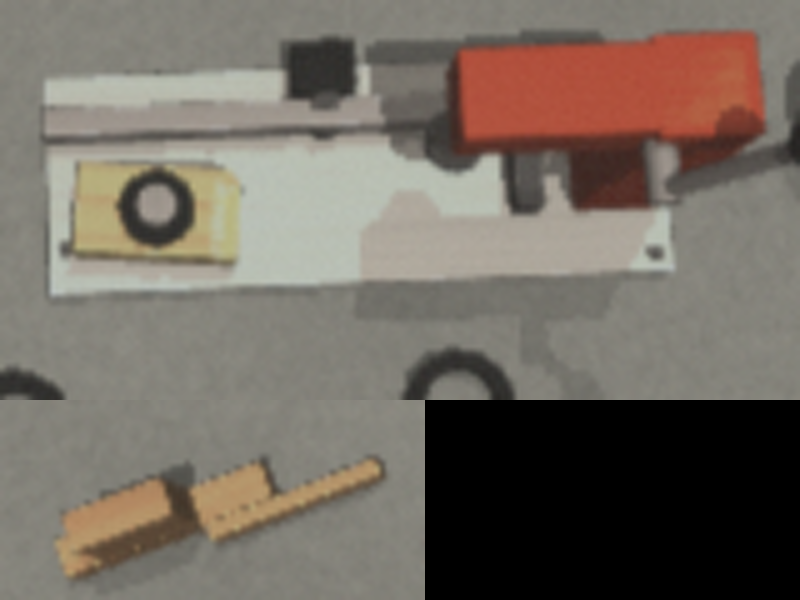

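The crop confirms it: the plywood block with ring and knob is on the plate at (317,212) and is the sled, while the red look-alike sits off the bed. The stick's bar spans (183,232)–(224,222), with its fin at (194,229). Its lip runs to (246,218) on the image-lower side, so it already faces the feed direction. Next I measure.

```bash
cat > m.py <<'E'
from h import *
def rect(n,mask,z):
    ctrs=max(cv2.findContours(mask.astype(np.uint8),0,cv2.CHAIN_APPROX_NONE)[0],key=cv2.contourArea)
    m=np.zeros(mask.shape,np.uint8); cv2.drawContours(m,[ctrs],-1,1,-1)
    v,u=np.nonzero(m); W=np.array([ray(n,a,b,z)[:2] for a,b in zip(u,v)],np.float32)
    (c,s,a)=cv2.minAreaRect(W); ev,E=np.linalg.eigh(np.cov(W.T)); ax=E[:,1]*np.sign(-E[1,1])
    return dict(mean=W.mean(0).round(1),rc=np.round(c,1),size=np.round(s,1),std_len=np.sqrt(ev*12).round(1),yaw=round(float(np.degrees(np.arctan2(ax[1],ax[0]))),2))
def yaw_line(W):
    vx,vy,x,y=cv2.fitLine(np.float32(W),cv2.DIST_HUBER,0,.01,.01).ravel()
    if vy>0: vx,vy=-vx,-vy
    return np.degrees(np.arctan2(vy,vx)),np.array([x,y])
E
python3 - <<'E'
from m import *
z=np.load("top0.npz"); p=z["p"].astype(int); d=z["d"]; P=pts("top",d); Z=P[...,2]
hsv=cv2.cvtColor(z["p"],cv2.COLOR_RGB2HSV)
win=lambda u0,u1,v0,v1:(lambda m:(m.__setitem__((slice(v0,v1),slice(u0,u1)),True),m)[1])(np.zeros(Z.shape,bool))
ws=win(175,255,205,245)
print("fin",rect("top",ws&(Z>52)&(Z<85),68))
wood=(hsv[...,1]>70)&ws
print("bar+lip",rect("top",wood&(Z>12)&(Z<40)|wood&(np.arange(640)>222)[None],20))
lip=wood&((np.arange(640)>227)[None]); v,u=np.nonzero(lip)
print("lip yaw",yaw_line([ray("top",a,b,20)[:2] for a,b in zip(u,v)]), "tip u",u.max(), [ray("top",u.max()+.5,v[u==u.max()].mean(),20)])
wl=win(293,340,198,226)
print("sled",rect("top",wl&(Z>34),42))
yel=wl&(hsv[...,1]>60)&(hsv[...,2]>110)
print("sled yel",rect("top",yel,42))
# bed lower edge: white/shadowed plate vs bench, brightness step along columns
g=z["p"].astype(float).mean(2)
L=[];F=[]
for u in range(300,352):
    c=g[:,u]; k=222+np.argmin(np.diff(c[222:236])); lo,hi=c[k+3],c[k-3]
    mid=(c[k-3]+c[k+3])/2; j=[i for i in range(k-3,k+3) if c[i]>=mid>c[i+1]][0]; vv=j+(c[j]-mid)/(c[j]-c[j+1])
    L.append(ray("top",u,vv,12)[:2])
for u in range(296,340):
    c=g[:,u]; j=193+np.argmin(c[193:200]); F.append(ray("top",u,j-.7,37)[:2])
print("bed edge y=-85",yaw_line(L)); print("fence edge",yaw_line(F))
E_=[]
for v in range(188,228):
    if 192<=v<=198: continue
    c=g[v]; k=289+np.argmax(np.diff(c[289:299])); mid=(c[k-2]+c[k+3])/2
    j=[i for i in range(k-2,k+3) if c[i]<=mid<c[i+1]]
    if j: j=j[0]; E_.append(ray("top",j+(mid-c[j])/(c[j+1]-c[j]),v,12)[:2])
print("bed end x=-150",np.median(E_,0),len(E_), yaw_line(E_))
E
```

```text
fin {'mean': array([504.8, 309.7], dtype=float32), 'rc': array([504.9, 309.6]), 'size': array([25.2, 58.7]), 'std_len': array([25.4, 58.6]), 'yaw': -70.63}
bar+lip {'mean': array([513.5, 265.3], dtype=float32), 'rc': array([515. , 272.4]), 'size': array([ 34.1, 181.3]), 'std_len': array([ 28.5, 157.1]), 'yaw': -75.1}
lip yaw (np.float32(-69.413536), array([524.911  , 208.66609], dtype=float32)) tip u 246 [array([531.32270645, 181.19680786,  20.        ])]
sled {'mean': array([542.2, -12.4], dtype=float32), 'rc': array([542.2, -12.8]), 'size': array([89.9, 51.6]), 'std_len': array([50.9, 90.3]), 'yaw': -95.9}
sled yel {'mean': array([540.1,  -8. ], dtype=float32), 'rc': array([541.5, -11.9]), 'size': array([88.5, 52.2]), 'std_len': array([57.4, 99.1]), 'yaw': -94.75}
bed edge y=-85 (np.float32(-89.55743), array([503.03857, -52.89371], dtype=float32))
fence edge (np.float32(-88.978874), array([586.1316   ,  -4.2234282], dtype=float32))
bed end x=-150 [551.30435097  48.16634249] 33 (np.float32(-179.47694), array([551.1234  ,  48.352077], dtype=float32))
```

```bash
cat > go.py <<'E'
import sys; from h import *
from scipy.spatial.transform import Rotation as Ro
def go(x,y,z,yaw):
    s=sense(); p=s["tool_pos"]; R=Ro.from_euler("xyz",s["tcp_rot"],degrees=True).as_matrix()
    y0=s["tcp_rot"][2]; dy=(yaw-y0+180)%360-180
    return (R.T@(np.array([x,y,z])-p)/10).round(2), "turn",round(float(-np.radians(dy)),3)
if __name__=="__main__": print(go(*map(float,sys.argv[1:5])))
E
python3 go.py 509.5 296.5 150 109.7; python3 go.py 509.5 296.5 47 109.7
```

```text
(array([ 56.99, -74.99,   7.87]), 'turn', -1.646)
(array([ 56.99, -74.97,  18.17]), 'turn', -1.646)
```

```bash
python3 -m crank '[[57,-75,0,-1.646,6],[57,-75,0,-1.646,6],[57,-75,0,-1.646,6],[57,-75,0,-1.646,6],[57,-75,0,-1.646,6],[57,-75,0,-1.646,6],[57,-75,0,-1.646,6],[57,-75,0,-1.646,6],[57,-75,0,-1.646,6],[57,-75,0,-1.646,6],[57,-75,0,-1.646,6],[57,-75,0,-1.646,6],[57,-75,0,-1.646,6],[57,-75,0,-1.646,6],[57,-75,0,-1.646,6],[57,-75,0,-1.646,6],[57,-75,0,-1.646,6],[57,-75,0,-1.646,6],[57,-75,0,-1.646,6],[57,-75,0,-1.646,6]]' 100; python3 go.py 509.5 296.5 120 109.7
```

```text
time: 2.1
tool_pos: [509.5, 300.1, 225.8]
tcp_rot: [-179.8, -0.1, 109.9]
ft_force: [-0.9, -0.6, -0.5]
finger_gap: 60.0
grip_force: 0.0
(array([-0.35, -0.09, 10.58]), 'turn', 0.004)
```

```bash
python3 -m crank '[[-0.35,-0.1,5,0,6],[-0.35,-0.1,10.5,0,6],[-0.35,-0.1,10.5,0,6],[-0.35,-0.1,10.5,0,6]]'; python3 go.py 509.5 296.5 47 109.7; python3 - <<'E'
from h import *
p,d=snapshot("scene"); c=cv2.resize(p[170:290,370:490],None,fx=4,fy=4,interpolation=cv2.INTER_CUBIC); cv2.imwrite("pics/s1.png",c[:,:,::-1])
E
```

```text
time: 2.5
tool_pos: [508.5, 291.3, 122.0]
tcp_rot: [-179.7, 0.0, 109.7]
ft_force: [0.3, 1.1, 0.1]
finger_gap: 60.1
grip_force: 0.0
(array([0.46, 0.3 , 7.5 ]), 'turn', -0.0)
```

View pics/s1.png

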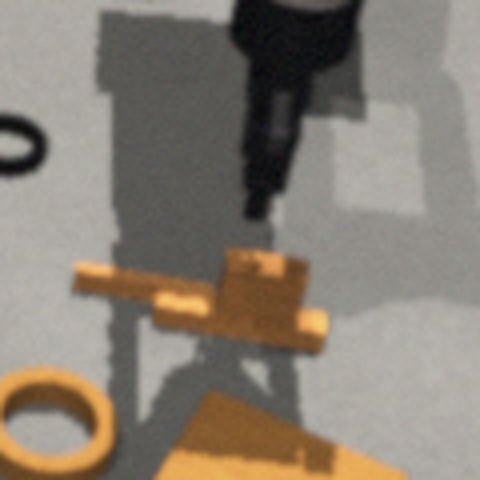

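The fingers, tips at about (433,223), stand above and a little forward of the fin at (436,241), as intended. I go down, grip and lift.

```bash
python3 -m crank '[[0.45,0.3,0,0,6],[0.45,0.3,3,0,6],[0.45,0.3,5,0,6],[0.45,0.3,6.5,0,6],[0.45,0.3,7.5,0,6],[0.45,0.3,7.5,0,6],[0.45,0.3,7.5,0,6]]'; python3 -m crank '[[0,0,0,0,4],[0,0,0,0,2.5],[0,0,0,0,1.5],[0,0,0,0,1.5],[0,0,0,0,1],[0,0,0,0,1],[0,0,0,0,1],[0,0,0,0,1]]' 100
```

```text
time: 3.25
tool_pos: [512.0, 298.0, 49.4]
tcp_rot: [179.9, -0.0, 109.7]
ft_force: [0.1, 0.0, 0.0]
finger_gap: 60.1
grip_force: 0.0
time: 4.05
tool_pos: [512.0, 298.0, 49.6]
tcp_rot: [179.9, -0.0, 109.7]
ft_force: [-0.6, -1.0, 6.6]
finger_gap: 19.5
grip_force: 99.1
```

```bash
python3 -m crank '[[0,0,-2,0,1],[0,0,-5,0,1],[0,0,-8,0,1],[0,0,-8,0,1],[0,0,-8,0,1]]'; python3 go.py 517 99 130 90.6
```

```text
time: 4.55
tool_pos: [511.7, 297.9, 129.0]
tcp_rot: [179.9, -0.0, 109.7]
ft_force: [-0.3, 0.1, -2.5]
finger_gap: 19.1
grip_force: 98.3
(array([-18.9 ,  -6.21,  -0.11]), 'turn', 0.334)
```

```bash
python3 -m crank '[[-2,-0.6,0,0.03,1],[-5,-1.6,0,0.08,1],[-8,-2.6,0,0.14,1],[-11,-3.6,0,0.19,1],[-14,-4.6,0,0.25,1],[-16.5,-5.4,0,0.29,1],[-18.2,-6,0,0.32,1],[-18.9,-6.2,0,0.334,1],[-18.9,-6.2,0,0.334,1],[-18.9,-6.2,0,0.334,1]]'; python3 - <<'E'
from m import *
p,d=snapshot("top"); np.savez("top1.npz",p=p,d=d); s=sense(); print(s["tool_pos"],s["tcp_rot"],s["ft_force"])
cv2.imwrite("pics/t1.png",cv2.resize(p[170:270,240:360],None,fx=5,fy=5,interpolation=cv2.INTER_CUBIC)[:,:,::-1])
E
```

```text
time: 5.55
tool_pos: [516.2, 99.4, 127.5]
tcp_rot: [-179.9, -0.0, 90.6]
ft_force: [0.8, 1.2, -1.5]
finger_gap: 19.4
grip_force: 98.2
[516.31255211  99.5917299  127.7798317 ] [-1.79952481e+02 -1.69626013e-02  9.06435377e+01] [-0.06653871 -0.41051835 -1.6977312 ]
```

View pics/t1.png

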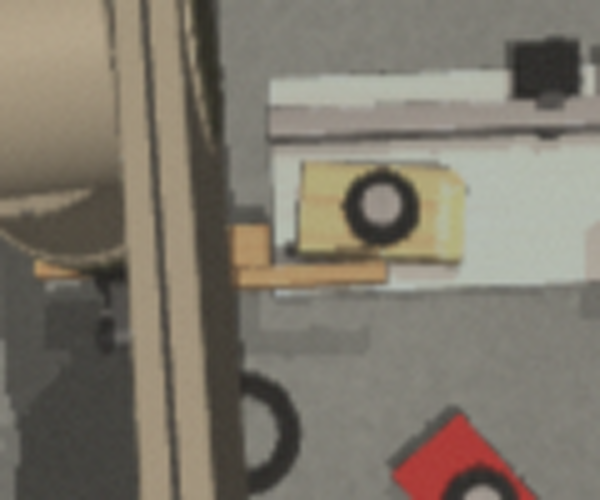

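The stick hovers: heel corner at full-picture (294,222.8), lip tip at (317.4,226.6–222.2), sled still at (317,212). Now I compute the notch in the bed frame.

```bash
python3 - <<'E'
from m import *
O=np.array([588,-101.7]); a=np.radians(-89.4); ex=np.array([np.cos(a),np.sin(a)]); ey=np.array([-ex[1],ex[0]])
b=lambda P:np.array([(P[:2]-O)@ex,(P[:2]-O)@ey]).round(1)
for n,u,v,z in [("notch",293.8,222.6,98),("liptip in",317.2,222.1,98),("liptip out",317.2,226.5,98),("lip out near heel",288,227.4,98),("sled rl",299,221,42),("sled fr low",332.2,222.4,42),("sled rt",300.2,202.4,42)]:
    print(n,ray("top",u,v,z).round(1),b(ray("top",u,v,z)))
z=np.load("top1.npz"); p=z["p"];hsv=cv2.cvtColor(p,cv2.COLOR_RGB2HSV)
m=(hsv[...,1]>90)&(hsv[...,0]<22); m[:222]=0; m[228:]=0; m[:,:288]=0;m[:,320:]=0
Z=pts("top",z["d"])[...,2]; m&=Z>75
v,u=np.nonzero(m); print("lip",yaw_line([ray("top",x,y,98)[:2] for x,y in zip(u,v)]),u.max(), np.median(Z[m]))
E
```

```text
notch [505.9  43.9  98. ] [-146.5  -80.6]
liptip in [505.4 -16.   98. ] [-86.5 -81.7]
liptip out [494.1 -15.7  98. ] [-86.9 -93. ]
lip out near heel [494.   58.9  98. ] [-161.6  -92.3]
sled rl [518.  34.  42.] [-136.4  -68.6]
sled fr low [511.5 -56.1  42. ] [-46.4 -76. ]
sled rt [569.5  29.8  42. ] [-131.7  -17.1]
lip (np.float32(-89.24477), array([500.59967 ,  23.572641], dtype=float32)) 316 98.86327741547285
```

```bash
python3 -m crank '[[0,0,2,0,1],[0,0,4,0,1],[0,0,5.5,0,1],[0,0,6.2,0,1],[0,0,6.2,0,1],[0,0,6.2,0,1],[0,0,6.2,0,1]]'; python3 -m crank '[[0,0,0,0,1],[0,0,0,0,1]]'
```

```text
time: 6.3
tool_pos: [517.5, 98.9, 67.4]
tcp_rot: [179.9, -0.0, 90.6]
ft_force: [0.7, 0.3, -1.6]
finger_gap: 19.6
grip_force: 98.3
time: 6.5
tool_pos: [517.1, 98.8, 67.0]
tcp_rot: [179.9, -0.0, 90.6]
ft_force: [0.8, -0.6, -1.7]
finger_gap: 19.7
grip_force: 98.3
```

```bash
python3 -m crank '[[0,0,0.1,0,1],[0,0,0.25,0,1],[0,0.2,0.25,0,1],[0,0.4,0.25,0,1],[0,0.6,0.25,0,1],[0,0.8,0.25,0,1],[0,1.0,0.25,0,1],[0,1.15,0.25,0,1],[0,1.3,0.25,0,1],[0,1.45,0.25,0,1],[0,1.6,0.25,0,1],[0,1.75,0.25,0,1]]'; python3 -m crank '[[0,0.1,0,0,1],[0,0.2,0,0,1],[0,0.3,0,0,1],[0,0.4,0,0,1],[0,0.5,0,0,1],[0,0.6,0,0,1]]'
```

```text
time: 7.7
tool_pos: [534.1, 98.9, 63.7]
tcp_rot: [-180.0, -0.0, 90.6]
ft_force: [-2.4, -0.4, -1.8]
finger_gap: 19.5
grip_force: 98.3
time: 8.3
tool_pos: [540.2, 99.0, 63.8]
tcp_rot: [180.0, -0.0, 90.6]
ft_force: [-2.2, -0.4, -1.3]
finger_gap: 19.3
grip_force: 98.3
```

```bash
python3 -m crank '[[0,0.05,0,0,1],[0,0.1,0,0,1],[0,0.15,0,0,1],[0,0.2,0,0,1],[0,0.25,0,0,1],[0,0.3,0,0,1]]'; python3 -m crank '[[0,0.05,0,0,1],[0,0.1,0,0,1]]'; python3 -m crank '[[0,0.05,0,0,1],[0,0.05,0,0,1]]'
```

```text
time: 8.9
tool_pos: [543.2, 99.0, 63.8]
tcp_rot: [-180.0, -0.0, 90.6]
ft_force: [-2.1, -0.4, -0.6]
finger_gap: 19.3
grip_force: 98.3
time: 9.1
tool_pos: [544.0, 99.0, 63.7]
tcp_rot: [-180.0, 0.0, 90.6]
ft_force: [-2.3, 0.2, -1.1]
finger_gap: 19.6
grip_force: 98.3
time: 9.3
tool_pos: [544.4, 98.9, 63.6]
tcp_rot: [-180.0, 0.0, 90.6]
ft_force: [-3.8, -0.8, -1.6]
finger_gap: 19.7
grip_force: 98.3
```

```bash
python3 - <<'E'
from m import *
p,d=snapshot("top"); s=sense(); print(s["tool_pos"],s["tcp_rot"],s["ft_force"],s["wrist_torque"])
cv2.imwrite("pics/t2.png",cv2.resize(p[180:235,280:400],None,fx=6,fy=6,interpolation=cv2.INTER_CUBIC)[:,:,::-1])
E
```

```text
[544.37450884  98.94563661  63.61650216] [-1.79963847e+02  8.52890372e-03  9.05683653e+01] [-3.52996265 -0.83905176 -1.97649965] [-0.22958963  0.77250023 -0.36983371]
```

View pics/t2.png

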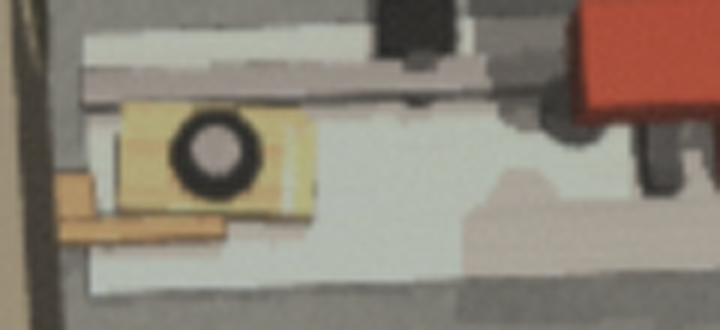

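The sled's rear (px 300,197) is at the fence, while its front is still skewed a few degrees away. The lip tip at (317,218) is touching its side. I keep pressing to swing the front in.

```bash
python3 -m crank '[[0,0.05,0,0,1],[0,0.1,0,0,1]]'; python3 -m crank '[[0,0.05,0,0,1],[0,0.1,0,0,1]]';python3 -m crank '[[0,0.05,0,0,1],[0,0.1,0,0,1]]'; python3 -m crank '[[0,0.05,0,0,1],[0,0.05,0,0,1]]'
```

```text
time: 9.55
tool_pos: [545.2, 98.8, 63.5]
tcp_rot: [-179.9, 0.0, 90.6]
ft_force: [-5.1, -2.5, -1.5]
finger_gap: 19.7
grip_force: 98.3
time: 9.75
tool_pos: [546.6, 99.0, 63.7]
tcp_rot: [-180.0, 0.0, 90.6]
ft_force: [-4.3, -2.1, -1.4]
finger_gap: 19.4
grip_force: 98.3
time: 9.95
tool_pos: [547.6, 99.0, 63.7]
tcp_rot: [-180.0, 0.0, 90.6]
ft_force: [-5.3, -1.7, -1.9]
finger_gap: 19.9
grip_force: 98.3
time: 10.15
tool_pos: [547.9, 98.9, 63.6]
tcp_rot: [-180.0, 0.0, 90.6]
ft_force: [-5.9, -2.1, -1.6]
finger_gap: 19.6
grip_force: 98.3
```

```bash
for i in 1 2; do :; done; python3 -m crank '[[0,0.05,0,0,1],[0,0.05,0,0,1]]'; python3 -m crank '[[0,0.05,0,0,1],[0,0.05,0,0,1]]'; python3 - <<'E'
from m import *
p,d=snapshot("top"); s=sense(); print(s["tool_pos"],s["tcp_rot"],s["ft_force"],s["wrist_torque"])
cv2.imwrite("pics/t3.png",cv2.resize(p[180:235,280:400],None,fx=6,fy=6,interpolation=cv2.INTER_CUBIC)[:,:,::-1])
E
```

```text
time: 10.35
tool_pos: [548.1, 99.0, 63.5]
tcp_rot: [-179.9, 0.0, 90.6]
ft_force: [-5.3, -2.0, -0.3]
finger_gap: 19.7
grip_force: 98.5
time: 10.55
tool_pos: [548.3, 99.0, 63.4]
tcp_rot: [-179.9, 0.0, 90.6]
ft_force: [-6.4, -2.3, -0.0]
finger_gap: 19.4
grip_force: 98.6
[548.29767294  98.96591545  63.44245537] [-1.79887449e+02  1.23539739e-02  9.05585202e+01] [-6.59088939 -1.41524876 -0.35917945] [-0.48171651  1.53111889 -0.62082015]
```

View pics/t3.png

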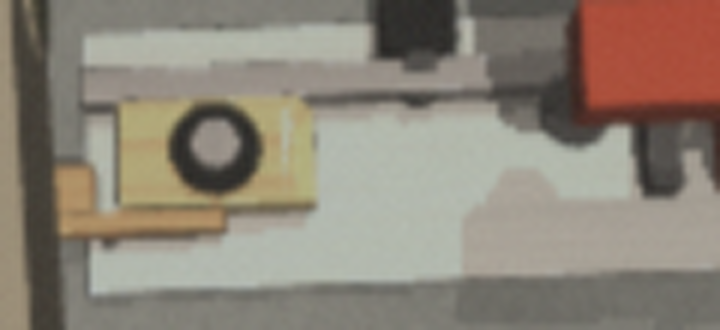

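The sled is now flush within about a degree: top edge (300,196.7)–(330,196) along the fence edge, with about 10 mm between tail (300) and heel (296). I add some press and close the heel gap.

```bash
python3 -m crank '[[0,0.05,0,0,1],[0,0.1,0,0,1],[0,0.1,0,0,1]]'; python3 -m crank '[[-0.1,0,0,0,1],[-0.25,0,0,0,1],[-0.4,0,0,0,1],[-0.55,0,0,0,1],[-0.7,0,0,0,1]]'; python3 -m crank '[[-0.1,0,0,0,1],[-0.2,0,0,0,1],[-0.3,0,0,0,1],[-0.4,0,0,0,1]]'
```

```text
time: 10.9
tool_pos: [548.6, 99.1, 63.2]
tcp_rot: [-179.8, 0.0, 90.6]
ft_force: [-9.4, -3.1, 1.4]
finger_gap: 19.6
grip_force: 98.8
time: 11.4
tool_pos: [548.5, 93.6, 63.0]
tcp_rot: [-179.8, -0.1, 90.6]
ft_force: [-9.0, 4.6, -1.6]
finger_gap: 19.4
grip_force: 98.6
time: 11.8
tool_pos: [548.5, 89.6, 62.9]
tcp_rot: [-179.8, -0.1, 90.6]
ft_force: [-9.3, 4.3, -1.4]
finger_gap: 19.2
grip_force: 98.5
```

```bash
python3 -m crank '[[-0.15,0,-0.05,0,1],[-0.3,0,-0.1,0,1],[-0.45,0,-0.1,0,1],[-0.6,0,-0.1,0,1],[-0.75,0,-0.1,0,1],[-0.9,0,-0.1,0,1],[-1.05,0,-0.1,0,1],[-1.2,0,-0.1,0,1]]'; python3 -m crank '[[-0.15,0,0,0,1],[-0.3,0,0,0,1],[-0.45,0,0,0,1],[-0.6,0,0,0,1],[-0.75,0,0,0,1],[-0.9,0,0,0,1],[-1.05,0,0,0,1],[-1.2,0,0,0,1]]'
```

```text
time: 12.6
tool_pos: [548.5, 78.3, 64.0]
tcp_rot: [-179.8, -0.2, 90.6]
ft_force: [-9.6, 8.5, -0.3]
finger_gap: 19.7
grip_force: 98.6
time: 13.4
tool_pos: [548.6, 66.3, 64.0]
tcp_rot: [-179.8, -0.2, 90.6]
ft_force: [-10.0, 8.3, -0.3]
finger_gap: 19.7
grip_force: 98.6
```

```bash
python3 -m crank '[[-0.15,0,0,0,1],[-0.3,-0.01,0,0,1],[-0.45,-0.02,0,0,1],[-0.6,-0.03,0,0,1],[-0.75,-0.03,0,0,1],[-0.9,-0.03,0,0,1],[-1.05,-0.03,0,0,1],[-1.2,-0.03,0,0,1],[-1.35,-0.03,0,0,1],[-1.5,-0.03,0,0,1],[-1.65,-0.03,0,0,1],[-1.8,-0.03,0,0,1]]'; python3 -m crank '[[-0.1,0,0,0,1],[-0.2,0,0,0,1],[-0.3,0,0,0,1],[-0.4,0,0,0,1],[-0.5,0,0,0,1]]'
```

```text
time: 14.6
tool_pos: [548.7, 48.1, 64.0]
tcp_rot: [-179.8, -0.2, 90.6]
ft_force: [-8.3, 6.9, -0.4]
finger_gap: 19.4
grip_force: 98.5
time: 15.1
tool_pos: [548.8, 43.1, 64.0]
tcp_rot: [-179.8, -0.2, 90.6]
ft_force: [-8.4, 7.0, -1.5]
finger_gap: 19.8
grip_force: 98.5
```

```bash
python3 -m crank '[[-0.1,0.01,0,0,1],[-0.2,0.02,0,0,1],[-0.3,0.03,0,0,1],[-0.4,0.03,0,0,1]]'; python3 -m crank '[[-0.05,0.01,0,0,1],[-0.1,0.01,0,0,1],[-0.15,0.02,0,0,1],[-0.2,0.02,0,0,1]]';  python3 -m crank '[[-0.05,0.01,0,0,1],[-0.1,0.01,0,0,1],[-0.15,0.02,0,0,1],[-0.2,0.02,0,0,1]]'
```

```text
time: 15.5
tool_pos: [548.9, 39.3, 64.0]
tcp_rot: [-179.8, -0.2, 90.6]
ft_force: [-10.7, 9.0, 0.5]
finger_gap: 19.6
grip_force: 98.7
time: 15.9
tool_pos: [549.0, 37.6, 64.0]
tcp_rot: [-179.8, -0.2, 90.6]
ft_force: [-11.6, 9.3, 1.1]
finger_gap: 19.9
grip_force: 98.8
time: 16.3
tool_pos: [549.1, 35.9, 64.0]
tcp_rot: [-179.7, -0.3, 90.6]
ft_force: [-11.6, 11.3, 3.0]
finger_gap: 19.3
grip_force: 99.1
```

```bash
python3 -m crank '[[0,-0.04,-0.03,0,1],[0,-0.08,-0.05,0,1]]'; python3 -m crank '[[-0.03,0,0,0,1],[-0.06,0,0,0,1]]'; python3 -m crank '[[-0.03,0,0,0,1],[-0.06,0,0,0,1]]'
```

```text
time: 16.5
tool_pos: [548.7, 35.3, 64.4]
tcp_rot: [-179.8, -0.2, 90.6]
ft_force: [-6.6, 5.9, -2.9]
finger_gap: 19.5
grip_force: 98.3
time: 16.7
tool_pos: [548.8, 34.5, 64.3]
tcp_rot: [-179.8, -0.2, 90.6]
ft_force: [-7.4, 6.8, -3.2]
finger_gap: 19.5
grip_force: 98.3
time: 16.9
tool_pos: [548.8, 33.7, 64.3]
tcp_rot: [-179.8, -0.2, 90.6]
ft_force: [-8.5, 5.4, -2.8]
finger_gap: 19.5
grip_force: 98.3
```

```bash
python3 -m crank '[[-0.04,0.01,0,0,1],[-0.08,0.01,0,0,1],[-0.12,0.01,0,0,1]]'; python3 -m crank '[[-0.04,0.01,0,0,1],[-0.08,0.01,0,0,1],[-0.12,0.01,0,0,1]]'; python3 -m crank '[[-0.04,0.01,0,0,1],[-0.08,0.01,0,0,1],[-0.12,0.01,0,0,1]]'
```

```text
time: 17.2
tool_pos: [548.9, 32.3, 64.2]
tcp_rot: [-179.8, -0.2, 90.6]
ft_force: [-8.9, 5.4, -2.5]
finger_gap: 19.7
grip_force: 98.4
time: 17.5
tool_pos: [548.9, 31.0, 64.2]
tcp_rot: [-179.8, -0.1, 90.6]
ft_force: [-8.1, 4.4, -3.4]
finger_gap: 19.7
grip_force: 98.4
time: 17.8
tool_pos: [549.0, 29.6, 64.2]
tcp_rot: [-179.8, -0.1, 90.6]
ft_force: [-8.5, 2.7, -3.6]
finger_gap: 19.3
grip_force: 98.4
```

```bash
python3 - <<'E'
from m import *
p,d=snapshot("top"); s=sense(); print(s["ft_force"],s["wrist_torque"])
cv2.imwrite("pics/t4.png",cv2.resize(p[185:230,300:400],None,fx=8,fy=8,interpolation=cv2.INTER_CUBIC)[:,:,::-1])
E
```

```text
[-7.85689379  3.97607178 -2.85519167] [ 0.81398794  1.72973863 -0.88070068]
```

View pics/t4.png

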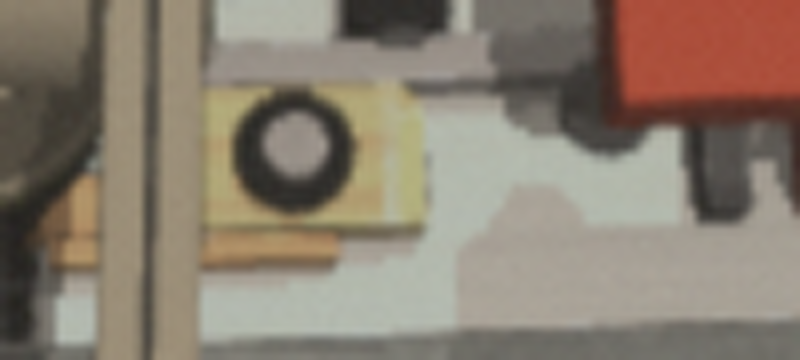

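The sled's leading end (352,199) is now at the roller housing (349,188). Its edge runs along the fence and the lip at (342,217) holds its side; at this resolution I cannot rule out a slight gap at the front. I raise the press a little for the flush section.

```bash
python3 -m crank '[[0,0.03,0,0,1],[0,0.06,0,0,1],[0,0.06,0,0,1]]'; python3 -m crank '[[-0.05,0.02,0,0,1],[-0.1,0.03,0,0,1],[-0.15,0.03,0,0,1]]';  python3 -m crank '[[-0.05,0,0,0,1],[-0.1,0,0,0,1],[-0.15,0,0,0,1]]'
```

```text
time: 18.15
tool_pos: [549.2, 29.5, 64.0]
tcp_rot: [-179.7, -0.1, 90.5]
ft_force: [-9.8, 3.7, -2.2]
finger_gap: 19.5
grip_force: 98.6
time: 18.45
tool_pos: [549.3, 28.4, 64.0]
tcp_rot: [-179.7, -0.2, 90.6]
ft_force: [-10.7, 4.8, -1.4]
finger_gap: 19.3
grip_force: 98.7
time: 18.75
tool_pos: [549.3, 26.7, 63.9]
tcp_rot: [-179.7, -0.1, 90.5]
ft_force: [-10.8, 4.3, -2.0]
finger_gap: 19.4
grip_force: 98.6
```

```bash
python3 -m crank '[[-0.05,0.02,0,0,1],[-0.12,0.03,0,0,1],[-0.2,0.04,0,0,1],[-0.28,0.04,0,0,1]]'; python3 -m crank '[[-0.1,0,0,0,1],[-0.2,0.01,0,0,1],[-0.3,0.01,0,0,1],[-0.4,0.01,0,0,1]]'; python3 -m crank '[[-0.1,0,0,0,1],[-0.2,0.01,0,0,1],[-0.3,0.01,0,0,1],[-0.4,0.01,0,0,1]]'
```

```text
time: 19.15
tool_pos: [549.5, 24.1, 63.9]
tcp_rot: [-179.7, -0.2, 90.5]
ft_force: [-11.8, 5.2, -1.1]
finger_gap: 19.5
grip_force: 98.8
time: 19.55
tool_pos: [549.5, 20.2, 63.9]
tcp_rot: [-179.7, -0.2, 90.6]
ft_force: [-12.1, 5.2, -1.2]
finger_gap: 19.4
grip_force: 98.9
time: 19.95
tool_pos: [549.6, 16.2, 63.8]
tcp_rot: [-179.7, -0.2, 90.6]
ft_force: [-12.7, 5.2, -0.3]
finger_gap: 19.3
grip_force: 98.9
```

```bash
python3 -m crank '[[-0.12,0,-0.03,0,1],[-0.27,0,-0.03,0,1],[-0.42,0,-0.03,0,1],[-0.57,0,-0.03,0,1],[-0.72,0,-0.03,0,1],[-0.87,0,-0.03,0,1],[-1.02,0,-0.03,0,1]]'; python3 -m crank '[[-0.15,0,0,0,1],[-0.3,0,0,0,1],[-0.45,0,0,0,1],[-0.6,0,0,0,1],[-0.75,0,0,0,1],[-0.9,0,0,0,1],[-1.05,0,0,0,1]]'; python3 -m crank '[[-0.15,0,0,0,1],[-0.3,0,0,0,1],[-0.45,0,0,0,1],[-0.6,0,0,0,1],[-0.75,0,0,0,1],[-0.9,0,0,0,1],[-1.05,0,0,0,1]]'
```

```text
time: 20.65
tool_pos: [549.7, 5.7, 64.0]
tcp_rot: [-179.6, -0.1, 90.6]
ft_force: [-11.5, 4.4, -1.3]
finger_gap: 19.5
grip_force: 98.7
time: 21.35
tool_pos: [549.7, -4.8, 63.9]
tcp_rot: [-179.6, -0.1, 90.6]
ft_force: [-11.3, 4.6, -1.6]
finger_gap: 19.2
grip_force: 98.7
time: 22.05
tool_pos: [549.8, -15.3, 63.9]
tcp_rot: [-179.6, -0.1, 90.6]
ft_force: [-11.2, 4.0, -1.8]
finger_gap: 19.5
grip_force: 98.6
```

```bash
python3 -m crank '[[-0.15,0,0,0,1],[-0.3,0.01,0,0,1],[-0.45,0.01,0,0,1],[-0.6,0.01,0,0,1],[-0.75,0.02,0,0,1],[-0.9,0.02,0,0,1],[-1.05,0.02,0,0,1],[-1.2,0.02,0,0,1]]'; python3 -m crank '[[-0.15,0,0,0,1],[-0.3,0.01,0,0,1],[-0.45,0.01,0,0,1],[-0.6,0.01,0,0,1],[-0.75,0.02,0,0,1],[-0.9,0.02,0,0,1],[-1.05,0.02,0,0,1],[-1.2,0.02,0,0,1]]'; python3 -m crank '[[-0.1,0,0,0,1],[-0.2,0.01,0,0,1],[-0.3,0.01,0,0,1],[-0.4,0.01,0,0,1],[-0.5,0.01,0,0,1],[-0.6,0.01,0,0,1],[-0.7,0.01,0,0,1],[-0.8,0.01,0,0,1]]'
```

```text
time: 22.85
tool_pos: [549.9, -27.2, 63.8]
tcp_rot: [-179.6, -0.2, 90.6]
ft_force: [-12.8, 5.6, -1.2]
finger_gap: 19.5
grip_force: 98.7
time: 23.65
tool_pos: [550.0, -39.0, 63.8]
tcp_rot: [-179.6, -0.2, 90.6]
ft_force: [-13.7, 5.7, 0.5]
finger_gap: 19.5
grip_force: 98.8
time: 24.45
tool_pos: [550.1, -47.0, 63.8]
tcp_rot: [-179.6, -0.2, 90.6]
ft_force: [-14.1, 5.2, 0.2]
finger_gap: 20.0
grip_force: 98.9
```

```bash
python3 -m crank '[[-0.1,-0.02,-0.02,0,1],[-0.2,-0.03,-0.03,0,1],[-0.3,-0.03,-0.03,0,1],[-0.4,-0.03,-0.03,0,1],[-0.5,-0.03,-0.03,0,1]]'; python3 -m crank '[[-0.1,0,0,0,1],[-0.2,0,0,0,1],[-0.3,0,0,0,1],[-0.4,0,0,0,1],[-0.5,0,0,0,1]]'; python3 -m crank '[[-0.05,0,0,0,1],[-0.1,0,0,0,1],[-0.15,0,0,0,1],[-0.2,0,0,0,1]]'
```

```text
time: 24.95
tool_pos: [550.0, -52.3, 63.9]
tcp_rot: [-179.6, -0.2, 90.6]
ft_force: [-12.6, 5.2, -2.1]
finger_gap: 19.3
grip_force: 98.5
time: 25.45
tool_pos: [550.1, -57.6, 63.9]
tcp_rot: [-179.6, -0.1, 90.6]
ft_force: [-12.7, 2.3, -1.9]
finger_gap: 19.8
grip_force: 98.5
time: 25.85
tool_pos: [550.1, -59.9, 63.8]
tcp_rot: [-179.6, -0.1, 90.6]
ft_force: [-12.0, 0.8, -3.0]
finger_gap: 19.5
grip_force: 98.5
```

```bash
python3 -m crank '[[-0.05,0,0,0,1],[-0.1,0,0,0,1],[-0.15,-0.01,0,0,1],[-0.2,-0.02,0,0,1]]'; python3 -m crank '[[-0.05,0,0,0,1],[-0.1,0,0,0,1],[-0.15,0,0,0,1]]'; python3 -m crank '[[-0.05,0,0,0,1],[-0.1,0,0,0,1],[-0.1,0,0,0,1]]'
```

```text
time: 26.25
tool_pos: [550.1, -62.0, 63.9]
tcp_rot: [-179.6, -0.1, 90.6]
ft_force: [-10.8, 1.1, -3.5]
finger_gap: 19.5
grip_force: 98.3
time: 26.55
tool_pos: [550.1, -63.0, 63.9]
tcp_rot: [-179.6, -0.1, 90.6]
ft_force: [-11.7, 3.1, -2.3]
finger_gap: 19.4
grip_force: 98.4
time: 26.85
tool_pos: [550.1, -63.4, 64.0]
tcp_rot: [-179.6, -0.2, 90.6]
ft_force: [-11.3, 5.6, -2.0]
finger_gap: 19.5
grip_force: 98.4
```

```bash
python3 -m crank '[[-0.03,0,0,0,1],[-0.06,0,0,0,1],[-0.06,0,0,0,1]]'; python3 -m crank '[[-0.04,0,0,0,1],[-0.08,0,0,0,1],[-0.08,0,0,0,1]]'
```

```text
time: 27.15
tool_pos: [550.2, -63.6, 64.0]
tcp_rot: [-179.6, -0.2, 90.6]
ft_force: [-12.0, 6.6, -1.3]
finger_gap: 19.4
grip_force: 98.5
time: 27.45
tool_pos: [550.2, -64.0, 64.1]
tcp_rot: [-179.6, -0.3, 90.6]
ft_force: [-11.6, 9.2, -1.1]
finger_gap: 19.8
grip_force: 98.7
```

```bash
python3 -m crank '[[0,-0.04,0,0,1],[0,-0.08,0,0,1],[0,-0.08,0,0,1]]'; python3 -m crank '[[-0.03,0,0,0,1],[-0.06,0,0,0,1],[-0.06,0,0,0,1]]'; python3 - <<'E'
from m import *
p,d=snapshot("top"); s=sense(); print(s["tool_pos"],s["ft_force"],s["wrist_torque"])
c=cv2.resize(p[180:225,315:405],None,fx=8,fy=8,interpolation=cv2.INTER_CUBIC)
q,d=snapshot("scene"); b=cv2.resize(q[170:240,240:355],None,fx=6,fy=6,interpolation=cv2.INTER_CUBIC)[:240]
np.savez("s5.npz",p=p,q=q)
o=np.zeros((600,720,3),np.uint8); o[:360]=c; o[360:600,:690]=b; cv2.imwrite("pics/t5.png",o[:,:,::-1])
E
```

```text
time: 27.75
tool_pos: [549.9, -64.5, 64.3]
tcp_rot: [-179.7, -0.2, 90.6]
ft_force: [-10.3, 6.7, -1.8]
finger_gap: 19.2
grip_force: 98.3
time: 28.05
tool_pos: [549.9, -65.1, 64.2]
tcp_rot: [-179.7, -0.2, 90.6]
ft_force: [-9.9, 6.6, -2.4]
finger_gap: 19.7
grip_force: 98.3
[549.94623604 -65.13825933  64.2387839 ] [-9.77091658  5.92977652 -2.04565747] [ 1.45517995  2.09764232 -0.57539424]
```

View pics/t5.png

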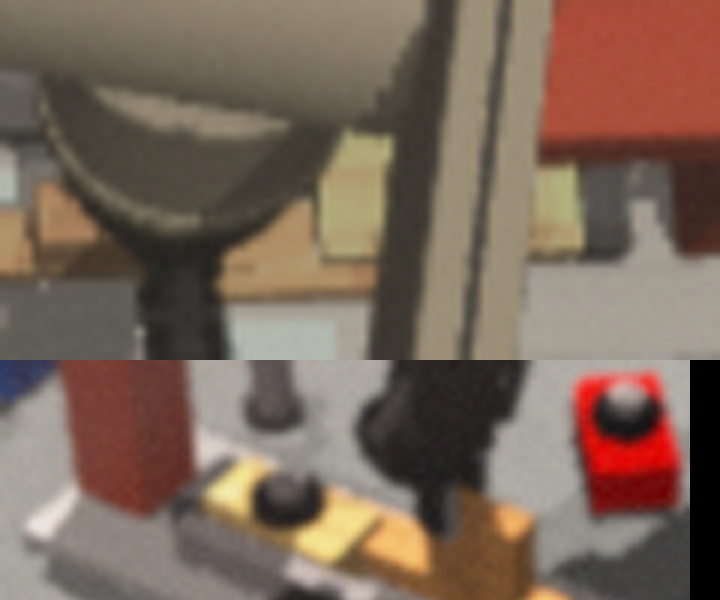

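Sled front edge (387,206) is right at the dark stop (388,206), and the heel at (355,206) is on the tail. It was still creeping under friction, so I ease forward until it is firmly stopped.

```bash
python3 -m crank '[[-0.03,-0.02,0,0,1],[-0.06,-0.04,0,0,1],[-0.09,-0.04,0,0,1]]'; python3 -m crank '[[-0.03,0,0,0,1],[-0.06,0,0,0,1],[-0.09,0,0,0,1]]'; python3 -m crank '[[-0.03,0,0,0,1],[-0.06,0,0,0,1],[-0.06,0,0,0,1]]'
```

```text
time: 28.45
tool_pos: [549.9, -66.2, 64.4]
tcp_rot: [-179.7, -0.2, 90.6]
ft_force: [-8.7, 6.4, -2.1]
finger_gap: 19.6
grip_force: 98.4
time: 28.75
tool_pos: [549.9, -67.0, 64.4]
tcp_rot: [-179.7, -0.2, 90.6]
ft_force: [-10.0, 7.3, -2.1]
finger_gap: 19.6
grip_force: 98.4
time: 29.05
tool_pos: [549.9, -67.1, 64.5]
tcp_rot: [-179.7, -0.2, 90.6]
ft_force: [-9.6, 9.2, -2.0]
finger_gap: 19.4
grip_force: 98.5
```

```bash
python3 -m crank '[[0,-0.04,0,0,1],[0,-0.08,0,0,1],[0,-0.08,0,0,1]]'; python3 -m crank '[[-0.03,0,0,0,1],[-0.06,0,0,0,1],[-0.08,0,0,0,1],[-0.08,0,0,0,1]]'
```

```text
time: 29.35
tool_pos: [549.7, -67.2, 64.6]
tcp_rot: [-179.8, -0.2, 90.6]
ft_force: [-7.7, 9.8, -3.5]
finger_gap: 19.4
grip_force: 98.3
time: 29.75
tool_pos: [549.7, -67.3, 64.7]
tcp_rot: [-179.8, -0.3, 90.6]
ft_force: [-7.8, 12.0, -2.4]
finger_gap: 19.6
grip_force: 98.4
```

The sled is home: the stop takes 12 N with no further motion. I back off evenly.

```bash
python3 -m crank '[[0.05,-0.06,0,0,1],[0.1,-0.12,0,0,1],[0.16,-0.18,0,0,1],[0.25,-0.3,0,0,1],[0.4,-0.5,-0.05,0,1],[0.6,-0.8,-0.1,0,1],[0.9,-1.1,-0.1,0,1],[1.5,-1.1,-0.1,0,1],[2.5,-1.1,-0.1,0,1],[4,-1.1,-0.1,0,1],[6,-1.1,-0.1,0,1],[8,-1.1,-0.1,0,1],[10,-1.1,-0.1,0,1],[11,-1.1,-0.1,0,1],[11,-1.1,-4,0,1],[11,-1.1,-7,0,1],[11,-1.1,-7,0,1]]'; python3 go.py 511.7 297.9 130 109.7
```

```text
time: 31.45
tool_pos: [542.6, 40.0, 141.4]
tcp_rot: [179.5, 0.0, 90.6]
ft_force: [1.4, 0.1, -0.7]
finger_gap: 19.2
grip_force: 98.9
(array([25.82, -2.82,  1.1 ]), 'turn', -0.333)
```

Now I check with the camera, before letting go of the stick, that the sled stayed home and the roller is out.

```bash
python3 -m crank '[[3,-0.3,0,-0.04,1],[7,-0.7,0,-0.09,1],[11,-1.2,0,-0.14,1],[15,-1.6,0,-0.19,1],[19,-2,0,-0.25,1],[22.5,-2.4,0,-0.29,1],[25,-2.7,0,-0.32,1],[25.8,-2.8,0,-0.333,1],[25.8,-2.8,0,-0.333,1],[25.8,-2.8,0,-0.333,1]]'; python3 - <<'E'
from m import *
p,d=snapshot("top"); q,_=snapshot("scene"); np.savez("top6.npz",p=p,d=d,q=q)
c=cv2.resize(p[180:225,315:405],None,fx=8,fy=8,interpolation=cv2.INTER_CUBIC)
b=cv2.resize(q[175:215,250:350],None,fx=6,fy=6,interpolation=cv2.INTER_CUBIC)
o=np.zeros((600,720,3),np.uint8); o[:360]=c; o[360:600,:600]=b; cv2.imwrite("pics/t6.png",o[:,:,::-1])
E
python3 go.py 511.7 297.9 60 109.7
```

```text
time: 32.45
tool_pos: [508.4, 296.4, 135.3]
tcp_rot: [-179.9, 0.0, 109.6]
ft_force: [0.5, -0.2, -1.8]
finger_gap: 19.8
grip_force: 98.7
(array([0.09, 0.34, 7.56]), 'turn', -0.003)
```

View pics/t6.png

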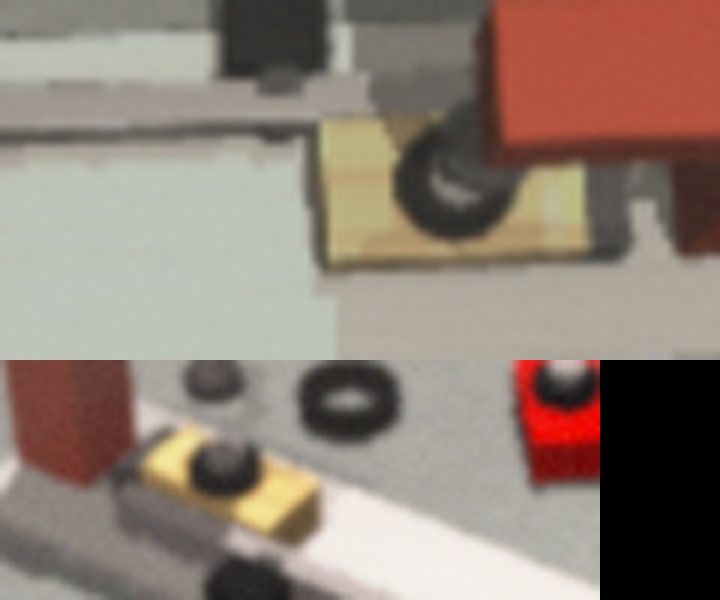

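The sled's front (388,206) meets the stop and its side follows the fence. The roller bump (349,196) shows proud of the fence behind the tail (355,206). Now I set the stick down.

```bash
python3 -m crank '[[0.1,0.3,2,0,1],[0.1,0.3,4,0,1],[0.1,0.3,5.5,0,1],[0.1,0.3,6.5,0,1],[0.1,0.3,7.2,0,1],[0.1,0.3,7.5,0,1],[0.1,0.3,7.5,0,1],[0.1,0.3,7.5,0,1]]'; python3 go.py 511.7 297.9 49.8 109.7
```

```text
time: 33.35
tool_pos: [511.6, 299.4, 61.7]
tcp_rot: [179.9, -0.0, 109.7]
ft_force: [0.2, 0.3, -1.0]
finger_gap: 19.7
grip_force: 98.8
(array([-0.15, -0.04,  1.19]), 'turn', -0.001)
```

```bash
python3 -m crank '[[0,0,0.4,0,1],[0,0,0.7,0,1],[0,0,0.9,0,1],[0,0,1,0,1],[0,0,1.05,0,1]]';python3 -m crank '[[0,0,0.03,0,1],[0,0,0.06,0,1],[0,0,0.09,0,1]]'
```

```text
time: 33.85
tool_pos: [510.9, 299.1, 50.2]
tcp_rot: [-180.0, 0.0, 109.7]
ft_force: [-0.2, -0.3, -1.1]
finger_gap: 19.3
grip_force: 98.8
time: 34.15
tool_pos: [511.2, 299.2, 49.6]
tcp_rot: [180.0, 0.0, 109.7]
ft_force: [-0.2, -0.4, 2.7]
finger_gap: 19.6
grip_force: 99.2
```

Touching the bench. I open, rise, and move a little away to check.

```bash
python3 -m crank '[[0,0,0,0,2.6],[0,0,0,0,3.2],[0,0,0,0,4],[0,0,0,0,5],[0,0,0,0,6],[0,0,0,0,6],[0,0,-1,0,6],[0,0,-3,0,6],[0,0,-6,0,6],[0,0,-10,0,6],[0,0,-13,0,6],[0,0,-15,0,6],[0,0,-15,0,6]]'; python3 -m crank '[[4,0,0,0,6],[8,0,0,0,6],[12,0,0,0,6],[12,0,0,0,6],[12,0,0,0,6],[12,0,0,0,6],[12,0,0,0,6],[12,0,0,0,6]]';  python3 - <<'E'
from m import *
p,d=snapshot("scene"); np.savez("s7.npz",p=p); cv2.imwrite("pics/s7.png",p[130:330,200:520][...,::-1].repeat(2,0).repeat(2,1)); print(sense()["ft_force"])
E
```

```text
time: 35.45
tool_pos: [513.2, 300.2, 204.8]
tcp_rot: [179.6, -0.0, 109.7]
ft_force: [-0.0, -0.2, -0.5]
finger_gap: 60.1
grip_force: 0.0
time: 36.25
tool_pos: [471.2, 411.2, 199.5]
tcp_rot: [-180.0, 0.0, 109.6]
ft_force: [-0.0, -0.7, 0.0]
finger_gap: 59.9
grip_force: 0.0
[-0.60780788  0.00316321  0.86924732]
```

View pics/s7.png

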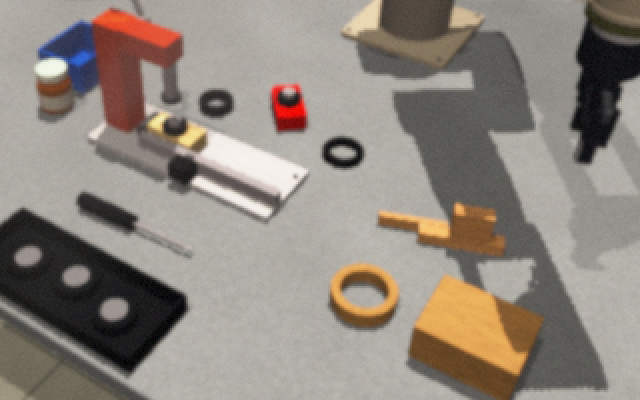

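The stick rests on its sole on the bench at (425,243), clear of the bed. The sled is home under the ram at (288,195), the other things are undisturbed and the gripper is free.

```bash
python3 -c "
from bench import hand_in; print(hand_in())"
```

```text
the job is handed in; nothing more can be done
None
```

The job is handed in: the sled is home against the fence and stop with the roller out behind it, the stick lies sole-down on the bench off the bed, and the other things are untouched, but the measured force briefly read about 16.2 N as the sled met the roller, just over the 16 N limit, before I eased off.

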